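# Close up the row of mixing cups in the rack

## Task

One mixing cup has been left standing in the open end of the rack's cup lane: tip it over onto its side, mouth towards the other two cups. Then push it along the lane until all three cups are nested in one another as one stack, fully home and up against the lane's closed end. Leave the bottles, tools and other things around the rack where they are.

Things in the scene. Friction and masses are not known exactly. Their poses are not given: they have to be found in the camera images.
- rack: Black cup and lid rack fixed to the bench, 183 mm wide (x), 420 mm long (y), origin at the centre of its underside. Two lanes along y, floor 8 mm above the bench, side walls 40 mm high. Cup lane: middle line at x = +42.5 mm, clear width 85 mm, open at -y, closed at +y by a wall 62 mm high, inner face at y = +205 mm. The other lane is full of blue lids on edge, up to 71 mm high; leave it.
- lane_end (a point): Point on the cup lane's floor, on its middle line, at the inner face of the closed end wall. Axes as the rack's: y points along the lane, out through the closed end. Home, the first cup's lower rim edge touches the end wall, its centre 35 to 42 mm from it (the stack may stay tilted like a lying cup), and the last foot is 90 to 108 mm from it.
- lane_mouth (a point): Point on the cup lane's floor, on its middle line, at the open end (415 mm from lane_end). Axes as the rack's.
- cup_end_centre (a point): Centre of a white plastic cup (on its axis, 35 mm from foot and from rim); z runs along the axis from closed foot to open mouth. 70 mm high, wall 2 mm, 73 mm across the rim, tapering to 46 mm near the foot, flat foot 38 mm, mass 20 to 45 g. It lies at the lane's closed end, mouth to the end wall. A lying cup's axis climbs 0.2 rad to the mouth; top of its foot 45 mm above the lane floor.
- cup_mid_centre (a point): Same cup and same point and axes as cup_end_centre. It lies in the middle of the lane, mouth facing cup_end's foot, 10 to 60 mm away from it. Nested home, neighbouring cups' centres are 10 to 16 mm apart. The cups are free to slide: a push of a few newtons on the last foot makes them ride up into one another, and the stack stops firmly at the end wall. Push near the lane's middle line: well off it the cups skew.
- cup_up_centre (a point): Same cup and same point and axes as cup_end_centre. It stands upright on its foot on the lane floor near the open end (centre 35 mm above the floor), free lane in front of it. Pushed just below its rim towards the closed end it tips about its foot, falls by itself past about 0.5 rad and lies mouth towards the others; pushed low it slides upright.
- resin: Grey bottle with an orange label, 68 mm across, 165 mm high, past the closed end of the rack. Origin at the centre of its underside. Leave it.
- hardener: Amber bottle, 52 mm across, 125 mm high, past the closed end of the rack. Origin at the centre of its underside. Leave it.
- spool: Filament spool lying flat, 180 mm across, 60 mm high, to the left, nearer the robot. Origin at the centre of its underside. Leave it.
- spatula: Spatula lying flat along the far side of the rack. Origin about its middle. Leave it.
- driver: Screwdriver with a red handle lying to the right. Origin about its middle. Leave it.
- can: Aluminium can, 66 mm across, 100 mm high, to the right of the rack. Origin at the centre of its underside. Leave it.
Not all that is in view belongs to the job. What is shaped like the part that bears cup_up_centre but blue, orange or purple is not meant.

How it is judged:
By the outcome, as a careful person would: the job done as asked, in the order asked, and still so for the second after the job is handed in, with the robot touching nothing.
It also fails if it takes over 45 s, if anything falls off the work surface, if the arm or the gripper's body presses on something with over 40 N, if the wrist force passes 120 N, or if a joint passes its speed limit or range.

## Robot

A 7-joint arm with a two-finger parallel gripper is mounted at the origin on the work surface. World frame = base frame: x ahead of the robot, y to its left, z up, the work surface at z = 0. Lengths are in m, angles in rad, forces in N, time in s.
With the tool pointing down it reaches from about 0.425 to 0.925 m from the base axis. Payload 6.8 kg.
Tool frame: the origin (TCP) lies midway between the tips of the shut fingers; the grasp point (between the pads) lies 19 mm behind it; z points along the fingers, y is the direction in which the jaws open and shut (so a half turn about z gives the same grasp; the last joint's range is limited). The gripper opens to 85 mm and grips with 20 to 120 N. Pads are 22 mm wide; open, the fingers measure 114 mm over their backs; the gripper's body (76 mm by 85 mm) begins 54 mm behind the grasp point. The pads swing forward as they close: fully open they stand 13 mm farther back than shut.
Start: joints at [-1.447, 0.477, 0.022, 1.555, -0.011, 1.109, -0.083], TCP at [0.155, 0.657, 0.231] pointing down, gripper open.
Joint ranges: [-2.96, 2.96], [-0.34, 2.1], [-1.41, 1.46], [0.24, 2.44], [-1.37, 4.51], [0.17, 1.92], [-2.96, 2.96]. Speed limits (rad/s): [2.39, 2.39, 3.14, 3.14, 3.14, 3.14, 3.14].

## Interface

Orientations are given as a unit quaternion [w, x, y, z].
In Python, from station import bot gives the robot as it stands. The module is installed in compiled form; this text tells all that it offers.
- The arm moves only by the tool play_rows, never from a script. Its argument "motion" is a list of rows, each a list of 2 entries, a list of its own where there are three numbers: the shift along the tool's x, y, z as a fraction of full scale, then the turn, a rotation vector about the tool's x, y, z as a fraction of full scale. In form: [[[tx, ty, tz], [rx, ry, rz]], ...]. A call has 1 to 8 rows; each row is the pose to reach, as a shift and turn from the pose measured when the call began, along the tool's axes at that moment, turning the shorter way round; what a row does not reach only later rows make up. Full scale, the value 1, is 400 mm for a shift and 360 degrees for a turn. A row lasts 1/10 s, in which the tool goes at most 50 mm and 8.59 degrees, less where a joint would pass 70% of its speed; a pose out of reach is approached as far as the arm can. A call with a number of a shift or a turn outside -1 to 1 is refused whole. A call with a gripper value outside its range is refused whole. "fingers" is the finger opening in mm, from 0 to 85.4, set as the call begins (left out, the last holds). The fingers move at their own pace and stop on an object; "grip_force" is the grip in N (left out, the last holds). Time passes only in rows, so rows that repeat a pose let the fingers close. It gives the time, the measured TCP pose, the force and the opening at its end, in the units of the state.
- bot.get_obs(): the state, without advancing time (a new reading comes with each control period).
- bot.read_camera(name): name is "scene" or "top" or "wrist"; returns a dict with "pixels" (420x560x3 uint8, red, green, blue), "range_z" (420x560 float32, m along the optical axis (not along the pixel's ray), 0 where there is no reading), "fovy" (degrees; the focal length in pixels is half the picture's height over the tangent of half this angle, whatever the lens; pixels are square), "cx", "cy" (the principal point, pixels), "k1" (the pictures are not rectified: a ray, as slopes to the right and down, at radius r is drawn at 1 + k1 r^2 times it, then the intrinsics apply), "pose" (4x4, takes a point from camera to world coordinates). Camera axes: x right, y down, z forward; pixel columns grow to the right and rows downward; lengths in m; the calibration is good to about 2 mm. A picture is of the moment at which its call begins.
- bot.hand_in(): hands the job in, once; it reports no verdict.
The state is a dict: "t": time; "q": joint angles; "joint_vel": joint speeds; "joint_torque": joint torques, N m; "eef_pos": TCP position; "tool_rot": TCP orientation; "contact_force": force on the tool from outside, world axes, zero at the start; "torque": the same for the moment, N m; "gripper_width": opening from 0.0 (shut) to 1.0 (fully open).
Only numpy, scipy, OpenCV 4.12 (cv2) and the standard library are available. Lean on these libraries where they do the work, as an engineer would, in place of code of your own. Each camera call takes 0.05 s, during which the arm holds its last target.

## Working session

There is one attempt and no reset: what is moved stays moved. The work goes in short steps, Python scripts to look and compute and a tool call to move; the robot and the scene stay as the last step left them, time stands still between calls to the robot, and variables do not carry over. Pictures are saved under pics/ and viewed, and the job is handed in when it is done.

Besides the shell and the picture viewer there is one more tool, called after "Call:" by a JSON object that holds its "name" and its "arguments". play_rows: Moves the arm, as the interface text tells. Shift numbers are shares of 400 mm and turn numbers shares of 360 degrees, none past 1 either way. Its arguments: {"type":"object","properties":{"motion":{"type":"array"},"fingers":{"type":"number"},"grip_force":{"type":"number"}},"required":["motion"]}

```bash
mkdir -p pics; cat > h.py <<'E'
import numpy as np,cv2
from station import bot
def cam(n):
    c=bot.read_camera(n); return c
def save(c,name): cv2.imwrite('pics/'+name,c['pixels'][:,:,::-1])
def K(c):
    f=210/np.tan(np.radians(c['fovy'])/2); return f
def rays(c,uv):
    uv=np.atleast_2d(np.array(uv,float)); f=K(c)
    d=(uv-[c['cx'],c['cy']])/f; s=d.copy()
    for _ in range(30): s=d/(1+c['k1']*(s**2).sum(1,keepdims=True))
    return np.c_[s,np.ones(len(s))]
def plane(c,uv,z):
    r=rays(c,uv)@c['pose'][:3,:3].T; o=c['pose'][:3,3]
    return o+r*((z-o[2])/r[:,2])[:,None]
def cloud(c):
    v,u=np.mgrid[0:420,0:560]; r=rays(c,np.c_[u.ravel(),v.ravel()])
    z=c['range_z'].ravel(); p=r*z[:,None]
    p=p@c['pose'][:3,:3].T+c['pose'][:3,3]; p[z==0]=np.nan
    return p.reshape(420,560,3)
E
python3 - <<'E'
from h import *
for n in['scene','top','wrist']:
    c=cam(n); save(c,n+'0.png'); np.save(n+'0.npy',c,allow_pickle=True); print(n,c['fovy'],c['k1'],c['pose'].round(3).tolist())
o=bot.get_obs(); print({k:np.round(v,4) for k,v in o.items()})
E
```

```text
scene 49.78248178445901 -0.12464337906553001 [[0.678, 0.6, -0.425, 1.056], [0.735, -0.565, 0.375, -0.456], [-0.015, -0.566, -0.824, 1.091], [0.0, 0.0, 0.0, 1.0]]
top 52.14942308853402 -0.1151748489032559 [[0.02, -0.991, 0.13, 0.38], [-1.0, -0.019, 0.006, -0.008], [-0.003, -0.13, -0.991, 1.324], [0.0, 0.0, 0.0, 1.0]]
wrist 67.55170579432266 -0.07455346889616561 [[0.229, 0.926, 0.3, 0.078], [0.973, -0.218, -0.072, 0.675], [-0.001, 0.309, -0.951, 0.373], [0.0, 0.0, 0.0, 1.0]]
{'t': np.float64(0.15), 'q': array([-1.4471,  0.4776,  0.0223,  1.5562, -0.0115,  1.1093, -0.0831]), 'joint_vel': array([-0.0009, -0.001 , -0.0004, -0.0036, -0.0011,  0.001 , -0.001 ]), 'joint_torque': array([ 3.00000e-03, -5.96927e+01,  1.61010e+00, -2.81490e+01,
        1.26000e-02,  6.60000e-03, -0.00000e+00]), 'eef_pos': array([0.155 , 0.6565, 0.2306]), 'tool_rot': array([-0.000e+00,  1.156e-01,  9.933e-01, -7.000e-04]), 'contact_force': array([-0.6641,  0.2154, -0.4031]), 'torque': array([-0.0044, -0.0098,  0.0585]), 'gripper_width': np.float64(0.9995)}
```

View pics/scene0.png

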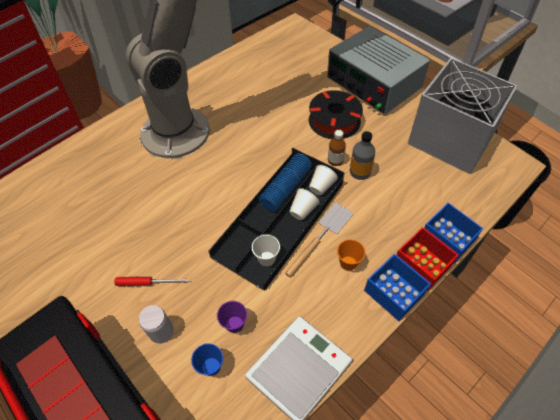

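View pics/top0.png

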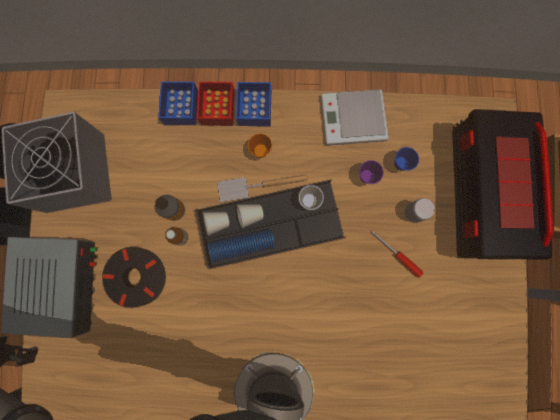

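View pics/wrist0.png

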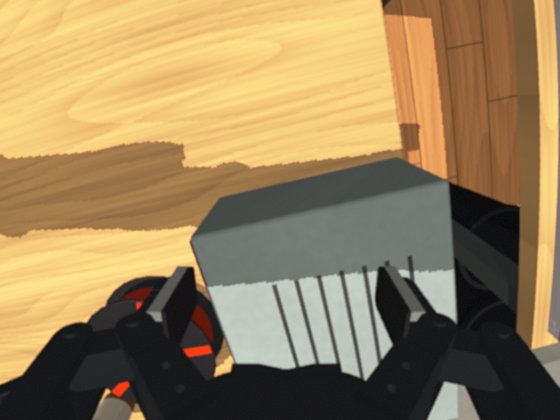

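```bash
python3 - <<'E'
from h import *
t=np.load('top0.npy',allow_pickle=True).item(); s=np.load('scene0.npy',allow_pickle=True).item()
cv2.imwrite('pics/crops.png',np.vstack([cv2.resize(t['pixels'][165:285,180:360,::-1],(780,520),interpolation=2)[:300],cv2.resize(s['pixels'][140:300,200:360,::-1],(780,300),interpolation=2)]))
cv2.imwrite('pics/crop_up.png',cv2.resize(s['pixels'][220:280,230:310,::-1],(800,600),interpolation=2))
for n,c in(('top',t),('scene',s)):
    P=cloud(c); hsv=cv2.cvtColor(c['pixels'],cv2.COLOR_RGB2HSV)
    z=P[...,2]; dark=(hsv[...,2]<60)
    b=dark&(z>0.0)&(z<0.08)&(P[...,0]>.4)&(P[...,0]<.85)&(abs(P[...,1])<.35)
    nl,l,st,ce=cv2.connectedComponentsWithStats(cv2.morphologyEx(b.astype(np.uint8),cv2.MORPH_CLOSE,np.ones((5,5))))
    k=1+st[1:,4].argmax(); m=(l==k)&b
    q=P[m]; print(n,st[k])
    r=cv2.minAreaRect(q[:,:2].astype(np.float32)); print(r, cv2.boxPoints(r).round(4).tolist(), np.percentile(q[:,2],[1,25,50,75,99]))
    w=(hsv[...,1]<70)&(hsv[...,2]>110)&(z>0.012)&(z<.11)&cv2.dilate((l==k).astype(np.uint8),np.ones((9,9))).astype(bool)
    nl,l2,st,ce=cv2.connectedComponentsWithStats(w.astype(np.uint8))
    for i in range(1,nl):
        if st[i,4]>60:
            p=P[l2==i]; print(ce[i].round(),st[i,4],np.nanmedian(p,0).round(4),np.nanmin(p,0).round(3),np.nanmax(p,0).round(3))
E
```

```text
top [ 197  187  140   71 3575]
((0.5021556615829468, 0.021565958857536316), (0.17725877463817596, 0.40942731499671936), 13.924930572509766) [[0.3668999969959259, 0.1988999992609024], [0.46540001034736633, -0.19850000739097595], [0.6373999714851379, -0.155799999833107], [0.5389000177383423, 0.24160000681877136]] [0.00174316 0.00661681 0.00919262 0.02303928 0.05728702]
[306. 201.] 87 [ 0.5652 -0.0783  0.0733] [ 0.543 -0.131  0.012] [ 0.619 -0.063  0.081]
[250. 214.] 186 [0.5286 0.0821 0.0545] [0.491 0.043 0.012] [0.557 0.121 0.08 ]
[215. 222.] 182 [0.4993 0.1877 0.0571] [0.468 0.147 0.012] [0.531 0.222 0.083]
scene [ 210  154  134  136 5465]
((0.5087286233901978, 0.0187932550907135), (0.18446198105812073, 0.4221622347831726), 13.836270332336426) [[0.3686999976634979, 0.20170000195503235], [0.46970000863075256, -0.20819999277591705], [0.6488000154495239, -0.16410000622272491], [0.5478000044822693, 0.24580000340938568]] [0.0024883  0.00658466 0.00884056 0.02185702 0.05710451]
[323. 177.] 280 [0.5148 0.1893 0.0567] [0.47  0.143 0.035] [0.541 0.231 0.082]
[303. 203.] 285 [0.5391 0.0819 0.0547] [0.494 0.043 0.033] [0.567 0.118 0.08 ]
[266. 245.] 236 [ 0.5742 -0.0819  0.0718] [ 0.529 -0.135  0.013] [ 0.62  -0.062  0.082]
```

View pics/crops.png

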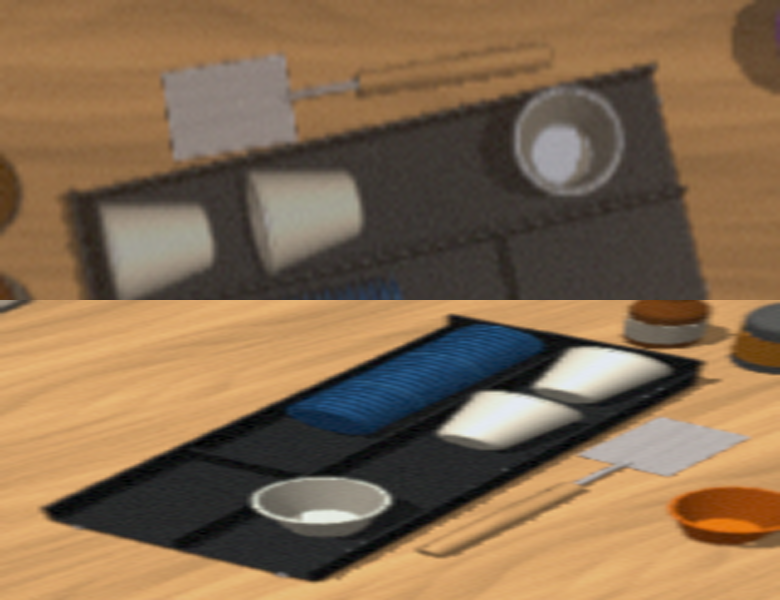

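View pics/crop_up.png

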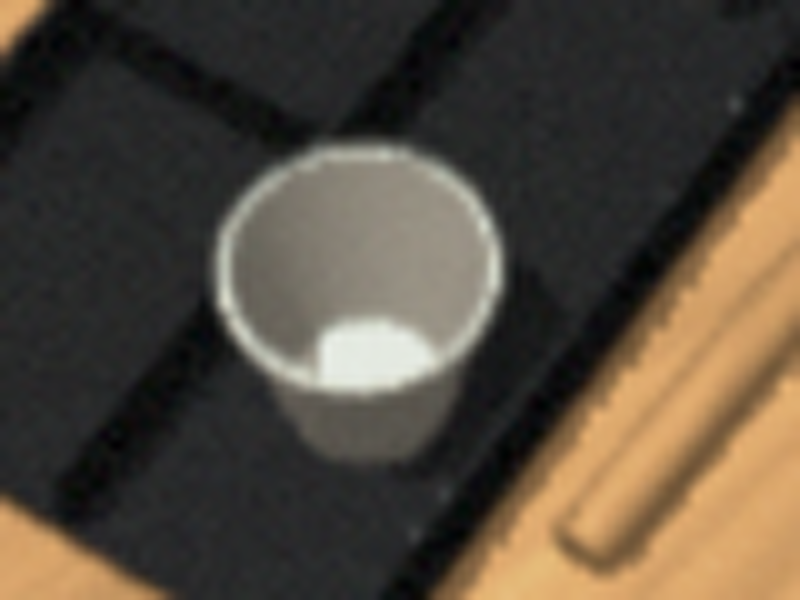

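```bash
python3 - <<'E'
from h import *
a=np.radians(13.85);X=np.array([np.cos(a),np.sin(a)]);Y=np.array([-X[1],X[0]])
for n in('top','scene'):
    c=np.load(n+'0.npy',allow_pickle=True).item(); P=cloud(c)
    hsv=cv2.cvtColor(c['pixels'],cv2.COLOR_RGB2HSV)
    C=np.array([.5087,.0188])
    d=P[...,:2]-C; x=d@X; y=d@Y; z=P[...,2]
    blk=(hsv[...,2]<60)
    m=blk&(abs(x)<.12)&(abs(y)<.25)&(z>.032)&(z<.046)
    print(n,'wall-top x hist',np.histogram(x[m],np.arange(-.104,.108,.004)))
    m=blk&(z>.052)&(z<.07)&(x>-.02)&(abs(y)<.23)&(y>.17); print('endwall y',np.percentile(y[m],[2,25,50,75,98]),m.sum())
    m=blk&(abs(x)<.085)&(z>.004)&(z<.014)&(y<-.1); print('open end y',np.percentile(y[m],[.2,1,5]))
    wt=(hsv[...,1]<70)&(hsv[...,2]>90)&(x>-.01)&(x<.095)
    m=wt&(z>.073)&(z<.085)&(y<0); uv=np.argwhere(m)[:,::-1]
    q=np.c_[x[m],y[m]]; print('rim',cv2.minEnclosingCircle(q.astype(np.float32)),len(q), z[m].mean())
    for lo,hi in((-.02,.115),(.115,.23)):
        m=wt&(z>.02)&(y>lo)&(y<hi)&(z<.09)
        yy=y[m]; print('cup y range',np.percentile(yy,[0,1,99,100]), 'x extents',np.percentile(x[m],[1,50,99]), 'zmax',z[m].max())
        for k in np.arange(yy.min(),yy.max(),.01):
            mm=m&(y>=k)&(y<k+.01); 
            if mm.sum()>3: print('   ',round(k,3),mm.sum(),x[mm].min().round(4),x[mm].max().round(4),z[mm].max().round(3))
E
```

```text
top wall-top x hist (array([  0,   0,  13,   6,   3,  11,  15,  10,   3,   1,   1,   3,   0,
         1,   2,   1,   1,   2,   2,   9,  15,   2,   1,  24, 155,  12,
         1,   2,   1,   0,   1,   2,   1,   0,   2,   1,   1,   1,   1,
         1,   1,   0,   1,   1,   1,   1,  86,   0,   0,   0,   0,   0]), array([-1.04000000e-01, -1.00000000e-01, -9.60000000e-02, -9.20000000e-02,
       -8.80000000e-02, -8.40000000e-02, -8.00000000e-02, -7.60000000e-02,
       -7.20000000e-02, -6.80000000e-02, -6.40000000e-02, -6.00000000e-02,
       -5.60000000e-02, -5.20000000e-02, -4.80000000e-02, -4.40000000e-02,
       -4.00000000e-02, -3.60000000e-02, -3.20000000e-02, -2.80000000e-02,
       -2.40000000e-02, -2.00000000e-02, -1.60000000e-02, -1.20000000e-02,
       -8.00000000e-03, -4.00000000e-03,  9.71445147e-17,  4.00000000e-03,
        8.00000000e-03,  1.20000000e-02,  1.60000000e-02,  2.00000000e-02,
        2.40000000e-02,  2.80000000e-02,  3.20000000e-02,  3.60000000e-02,
        4.00000000e-02,  4.40000000e-02,  4.80000000e-02,  5.20000000e-02,
        5.60000000e-02,  6.00000000e-02
[... 2771 characters left out ...]
19182 0.0471629  0.07397837] zmax 0.0802931393839672
    0.015 94 0.0206 0.0662 0.056
    0.025 61 0.0163 0.0664 0.061
    0.035 72 0.0174 0.0674 0.065
    0.045 81 0.0142 0.0707 0.069
    0.055 83 0.011 0.0717 0.076
    0.065 83 0.0012 0.0746 0.077
    0.075 79 0.0018 0.0759 0.08
cup y range [0.11508566 0.1213072  0.2062917  0.20938314] x extents [0.0095794  0.047546   0.07416885] zmax 0.0819717466289791
    0.115 41 0.0002 0.0601 0.054
    0.125 77 0.0206 0.0657 0.062
    0.135 66 0.0177 0.0672 0.065
    0.145 68 0.0167 0.0693 0.07
    0.155 71 0.0118 0.0731 0.073
    0.165 82 0.0122 0.0729 0.078
    0.175 78 0.0092 0.0745 0.082
    0.185 36 0.0005 0.0763 0.08
    0.205 8 -0.0 0.0662 0.055
```

```bash
cat >> h.py <<'E'
from scipy.spatial.transform import Rotation as R
A=np.radians(13.85);RX=np.array([np.cos(A),np.sin(A),0]);RY=np.array([-np.sin(A),np.cos(A),0])
C=np.array([.5055,.0200,0])
RT=np.c_[-RY,RX,[0,0,-1]]   # tool y=rackX, z down
def rk(x,y,z): return C+x*RX+y*RY+[0,0,z]
def inr(p): d=np.asarray(p)-C; return np.array([d@RX,d@RY,d[2]])
def go(*ts):
    o=bot.get_obs(); w=o['tool_rot']; r0=R.from_quat([*w[1:],w[0]]); 
    print('now rack',inr(o['eef_pos']).round(4),'world',o['eef_pos'].round(4),'F',o['contact_force'].round(2),'t',o['t'])
    for t in ts:
        sh=r0.inv().apply(np.asarray(t)-o['eef_pos'])/.4
        rv=(r0.inv()*R.from_matrix(RT)).as_rotvec()/(2*np.pi)
        print(sh.round(4),rv.round(4))
E
python3 - <<'E'
from h import *
print(np.linalg.det(RT)); go([.36,.36,.26],rk(.0425,-.21,.2))
E
```

```text
-1.0
now rack [-0.188   0.7019  0.2306] world [0.155  0.6565 0.2306] F [-0.66  0.22 -0.4 ] t 0.15Traceback (most recent call last):
  File "<stdin>", line 2, in <module>
  File "h.py", line 32, in go
    rv=(r0.inv()*R.from_matrix(RT)).as_rotvec()/(2*np.pi)
                 ~~~~~~~~~~~~~^^^^
  File "scipy/spatial/transform/_rotation.pyx", line 1143, in scipy.spatial.transform._rotation.Rotation.from_matrix
ValueError: Non-positive determinant (left-handed or null coordinate frame) in rotation matrix 0: [[ 0.23938084  0.97092575  0.        ]
 [-0.97092575  0.23938084  0.        ]
 [-0.          0.         -1.        ]].
```

```bash
sed -i 's/np.c_\[-RY,RX/np.c_[RY,RX/' h.py
python3 - <<'E'
from h import *
go([.36,.36,.26],rk(.0425,-.21,.2))
E
```

```text
now rack [-0.188   0.7019  0.2306] world [0.155  0.6565 0.2306] F [-0.66  0.22 -0.4 ] t 0.15
[-0.6692 -0.6039 -0.0727] [-2.000e-04  1.000e-04  1.746e-01]
[-1.5524 -1.7662  0.079 ] [-2.000e-04  1.000e-04  1.746e-01]
```

Call:
{"name": "play_rows", "arguments": {"motion": [[[-0.67,-0.6,-0.07],[0,0,0.175]],[[-0.67,-0.6,-0.07],[0,0,0.175]],[[-0.67,-0.6,-0.07],[0,0,0.175]],[[-0.67,-0.6,-0.07],[0,0,0.175]],[[-0.67,-0.6,-0.07],[0,0,0.175]],[[-0.67,-0.6,-0.07],[0,0,0.175]],[[-0.67,-0.6,-0.07],[0,0,0.175]],[[-0.67,-0.6,-0.07],[0,0,0.175]]], "fingers": 15}}

```text
t: 0.95
eef_pos: [0.3644, 0.3558, 0.2595]
tool_rot: [0.001, 0.623, 0.782, -0.001]
contact_force: [-0.3, 0.3, 0.1]
gripper_width: 0.175
```

```bash
python3 - <<'E'
from h import *
go([.52,.0,.24],rk(.0425,-.21,.2)); print(bot.get_obs()['q'].round(2))
E
```

```text
now rack [-0.0566  0.3598  0.2595] world [0.3644 0.3558 0.2595] F [-0.34  0.28  0.13] t 0.95
[-0.9539  0.1796  0.0511] [ 0.0001  0.0004 -0.0025]
[-1.4201  0.2699  0.1524] [ 0.0001  0.0004 -0.0025]
[-1.2   0.17  0.35  1.93 -0.07  1.05 -0.6 ]
```

Call:
{"name": "play_rows", "arguments": {"motion": [[[-0.95,0.18,0.05],[0,0,-0.0025]],[[-0.95,0.18,0.05],[0,0,-0.0025]],[[-0.95,0.18,0.05],[0,0,-0.0025]],[[-0.95,0.18,0.05],[0,0,-0.0025]],[[-0.95,0.18,0.05],[0,0,-0.0025]],[[-0.95,0.18,0.05],[0,0,-0.0025]],[[-0.95,0.18,0.05],[0,0,-0.0025]],[[-0.95,0.18,0.05],[0,0,-0.0025]]]}}

```text
t: 1.75
eef_pos: [0.5204, -0.0003, 0.2404]
tool_rot: [0.001, 0.616, 0.787, -0.0]
contact_force: [0.4, 0.2, 0.2]
gripper_width: 0.178
```

```bash
python3 - <<'E'
from h import *
go(rk(.0425,-.215,.2)); print(bot.get_obs()['q'].round(2))
c=cam('wrist'); save(c,'w1.png'); np.save('w1.npy',c,allow_pickle=True)
E
```

```text
now rack [ 0.0096 -0.0233  0.2404] world [ 5.204e-01 -3.000e-04  2.404e-01] F [0.4  0.23 0.16] t 1.75
[-0.479   0.0819  0.1024] [0.0001 0.0004 0.0001]
[-0.65  0.23  0.62  1.94 -0.16  1.01  0.29]
```

View pics/w1.png

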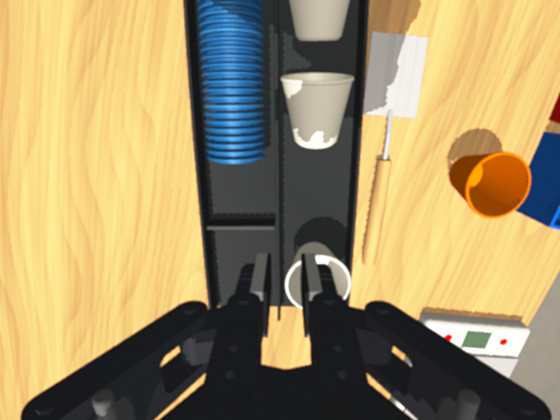

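```bash
python3 - <<'E'
from h import *
c=np.load('w1.npy',allow_pickle=True).item(); P=cloud(c)
hsv=cv2.cvtColor(c['pixels'],cv2.COLOR_RGB2HSV); V=hsv[...,2].astype(int)
blk=V<75
Q=(P-C)@np.c_[RX,RY,[0,0,1]]
for r in (60,170,190,210):
    z=Q[r,:,2]; b=[u for u in range(190,380) if z[u]>.03 and z[u]<.05 and blk[r,u]]
    print(r,[(u,Q[r,u].round(4).tolist()) for u in b][::1][:40])
wt=(hsv[...,1]<70)&(V>110)&(Q[...,0]>-.01)&(Q[...,0]<.095)
for lo,hi in((-.2,-.07),(-.02,.115)):
    m=wt&(Q[...,1]>lo)&(Q[...,1]<hi)&(Q[...,2]>.02)&(Q[...,2]<.09)
    for k in np.arange(lo,hi,.01):
        mm=m&(Q[...,1]>=k)&(Q[...,1]<k+.01)
        if mm.sum()>5: print(round(k,3),mm.sum(),Q[mm].min(0).round(4),Q[mm].max(0).round(4))
E
python3 - <<'E'
import cv2
i=cv2.imread('pics/w1.png');cv2.imwrite('pics/w1c.png',cv2.resize(i[0:320,180:400],(550,600)))
E
```

```text
60 [(190, [-0.0876, 0.1033, 0.0382]), (191, [-0.0874, 0.1037, 0.0353]), (263, [-0.0127, 0.1019, 0.042]), (274, [-0.0017, 0.1021, 0.04]), (275, [-0.0007, 0.1021, 0.0402]), (276, [0.0002, 0.1022, 0.0389]), (277, [0.0013, 0.1021, 0.0399]), (360, [0.0867, 0.1036, 0.0339]), (361, [0.0875, 0.1035, 0.0349]), (362, [0.0875, 0.1029, 0.0396]), (363, [0.0882, 0.1027, 0.0409]), (364, [0.0895, 0.1029, 0.04])]
170 [(197, [-0.0884, -0.0107, 0.04]), (198, [-0.0878, -0.011, 0.0383]), (199, [-0.0865, -0.011, 0.0386]), (200, [-0.0869, -0.012, 0.0333]), (201, [-0.0865, -0.0125, 0.0307]), (275, [-0.0018, -0.0114, 0.0374]), (276, [-0.0006, -0.011, 0.0396]), (277, [0.0005, -0.0109, 0.0401]), (278, [0.0016, -0.0111, 0.0389]), (354, [0.0881, -0.0126, 0.0301]), (355, [0.0881, -0.0116, 0.0353]), (356, [0.0886, -0.0111, 0.038]), (357, [0.0893, -0.0107, 0.0397])]
190 [(199, [-0.0882, -0.0338, 0.0393]), (200, [-0.0867, -0.0335, 0.0406]), (201, [-0.0867, -0.0345, 0.0366]), (202, [-0.0865, -0.0355, 0.033]), (276, [-0.0007, -0.0335, 0.0409]), (277, [0.0004, -0.0336, 0.0403]), (278, [0.0015, -0.0337, 0.04]), (353, [0
[... 760 characters left out ...]
.0819 -0.1201  0.0799]
-0.12 128 [ 0.0127 -0.1199  0.0203] [ 0.0803 -0.11    0.0793]
-0.11 302 [ 0.0181 -0.11    0.0206] [ 0.0752 -0.1001  0.079 ]
-0.1 67 [ 0.0418 -0.1     0.0647] [ 0.0614 -0.0963  0.0791]
0.01 142 [0.0222 0.0143 0.0392] [0.0607 0.02   0.055 ]
0.02 408 [0.0181 0.02   0.0327] [0.0664 0.0299 0.0589]
0.03 468 [0.0158 0.0301 0.0364] [0.0681 0.04   0.0631]
0.04 516 [0.0136 0.0401 0.0399] [0.0691 0.05   0.0679]
0.05 604 [0.0114 0.0501 0.0433] [0.0708 0.06   0.0717]
0.06 668 [0.0094 0.06   0.0438] [0.0726 0.07   0.0759]
0.07 747 [0.0073 0.07   0.0401] [0.0753 0.08   0.0802]
0.08 204 [0.0053 0.08   0.02  ] [0.0766 0.0898 0.0776]
0.09 10 [0.018  0.0903 0.0204] [0.0729 0.0908 0.0274]
```

View pics/w1c.png

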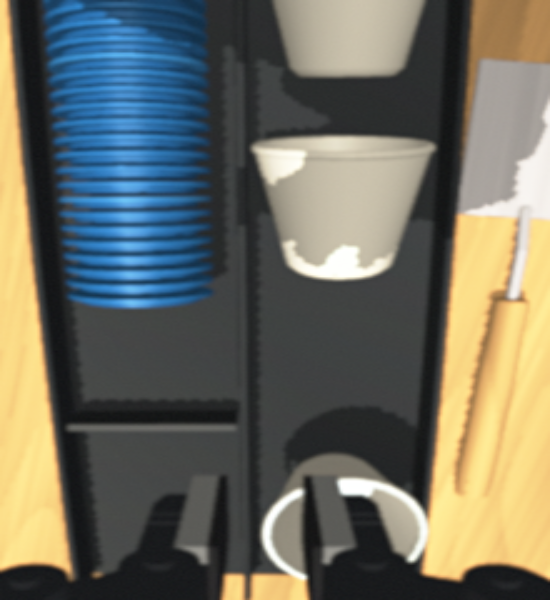

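Call:
{"name": "play_rows", "arguments": {"motion": [[[-0.12,0.02,0.02],[0,0,0]],[[-0.24,0.042,0.05],[0,0,0]],[[-0.36,0.063,0.08],[0,0,0]],[[-0.48,0.086,0.1],[0,0,0]],[[-0.48,0.086,0.2],[0,0,0]],[[-0.48,0.086,0.3],[0,0,0]],[[-0.48,0.086,0.4],[0,0,0]],[[-0.48,0.086,0.45],[0,0,0]]]}}

```text
t: 2.6
eef_pos: [0.5991, -0.1861, 0.0581]
tool_rot: [0.001, 0.619, 0.785, -0.002]
contact_force: [0.3, 1.0, 1.1]
gripper_width: 0.177
```

```bash
python3 - <<'E'
from h import *
go(rk(.044,-.185,.06),rk(.044,-.13,.06))
c=cam('scene'); save(c,'s2.png')
c=cam('wrist'); save(c,'w2.png')
a=cv2.imread('pics/s2.png')[150:330,150:390];b=cv2.imread('pics/w2.png')
cv2.imwrite('pics/m2.png',np.hstack([cv2.resize(a,(400,300)),cv2.resize(b,(400,300))]))
E
```

```text
now rack [ 0.0416 -0.2225  0.0581] world [ 0.5991 -0.1861  0.0581] F [0.26 0.97 1.11] t 2.6
[ 0.0938  0.0054 -0.0051] [-0.0004  0.0007 -0.001 ]
[ 0.2313  0.0045 -0.0057] [-0.0004  0.0007 -0.001 ]
```

View pics/m2.png

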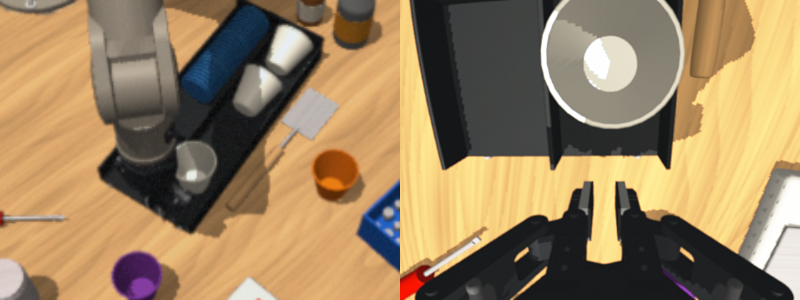

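Call:
{"name": "play_rows", "arguments": {"motion": [[[0.05,0.006,-0.004],[0,0,0]],[[0.085,0.006,-0.004],[0,0,0]],[[0.11,0.006,-0.004],[0,0,0]],[[0.13,0.006,-0.004],[0,0,0]],[[0.15,0.006,-0.004],[0,0,0]],[[0.17,0.006,-0.004],[0,0,0]],[[0.19,0.006,-0.004],[0,0,0]],[[0.19,0.006,-0.004],[0,0,0]]]}}

```text
t: 3.5
eef_pos: [0.5832, -0.1101, 0.0598]
tool_rot: [-0.0, 0.619, 0.786, -0.003]
contact_force: [0.1, -0.2, -0.4]
gripper_width: 0.179
```

```bash
python3 - <<'E'
from h import *
go(rk(.044,-.13,.06))
c=cam('scene'); save(c,'s3.png')
c=cam('wrist'); save(c,'w3.png')
a=cv2.imread('pics/s3.png')[150:330,150:390];b=cv2.imread('pics/w3.png')
cv2.imwrite('pics/m3.png',np.hstack([cv2.resize(a,(400,300)),cv2.resize(b,(400,300))]))
E
```

```text
now rack [ 0.0443 -0.1449  0.0598] world [ 0.5832 -0.1101  0.0598] F [ 0.12 -0.19 -0.4 ] t 3.5
[ 0.0373 -0.001  -0.0007] [-0.0006  0.0005 -0.0008]
```

View pics/m3.png

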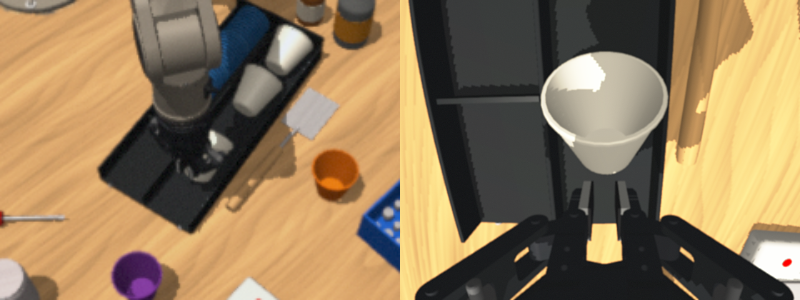

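Call:
{"name": "play_rows", "arguments": {"motion": [[[0.02,0,0],[0,0,0]],[[0.04,0,0],[0,0,0]],[[0.055,0,0],[0,0,0]],[[0.065,0,0],[0,0,0]],[[0.065,0,0],[0,0,0]],[[0.065,0,0],[0,0,0]]]}}

```text
t: 4.2
eef_pos: [0.5774, -0.0863, 0.0599]
tool_rot: [0.001, 0.619, 0.785, -0.003]
contact_force: [-0.5, 0.2, 0.7]
gripper_width: 0.177
```

```bash
cat > look.py <<'E'
from h import *
import sys
n=sys.argv[1]
go(rk(.044,-.13,.06))
c=cam('scene'); save(c,'s%s.png'%n)
c=cam('wrist'); save(c,'w%s.png'%n); np.save('w.npy',c,allow_pickle=True)
a=cv2.imread('pics/s%s.png'%n)[150:330,150:390];b=cv2.imread('pics/w%s.png'%n)
cv2.imwrite('pics/m%s.png'%n,np.hstack([cv2.resize(a,(400,300)),cv2.resize(b,(400,300))]))
Q=(cloud(c)-C)@np.c_[RX,RY,[0,0,1]]
hsv=cv2.cvtColor(c['pixels'],cv2.COLOR_RGB2HSV)
m=(hsv[...,1]<70)&(hsv[...,2]>110)&(Q[...,0]>0)&(Q[...,0]<.09)&(Q[...,2]>.015)&(Q[...,2]<.11)&(abs(Q[...,1])<.21)
for k in np.arange(-.21,.21,.01):
    mm=m&(Q[...,1]>=k)&(Q[...,1]<k+.01)
    if mm.sum()>12: print(round(k,3),mm.sum(),Q[mm].min(0).round(4),Q[mm].max(0).round(4))
E
python3 look.py 4
```

```text
now rack [ 0.0444 -0.1205  0.0599] world [ 0.5774 -0.0863  0.0599] F [-0.49  0.16  0.65] t 4.2
[-0.0239 -0.0008 -0.0002] [-0.0006  0.0007 -0.0009]
-0.12 455 [ 0.0283 -0.1177  0.0379] [ 0.0719 -0.11    0.0982]
-0.11 1196 [ 0.0267 -0.11    0.0386] [ 0.0737 -0.1     0.1019]
-0.1 1405 [ 0.0248 -0.1     0.041 ] [ 0.0763 -0.09    0.0636]
-0.09 1733 [ 0.0228 -0.09    0.0433] [ 0.078  -0.08    0.0683]
-0.08 2137 [ 0.021  -0.08    0.0449] [ 0.0807 -0.07    0.0725]
-0.07 2634 [ 0.0188 -0.07    0.0332] [ 0.0878 -0.06    0.0763]
-0.06 3460 [ 0.0177 -0.06    0.015 ] [ 0.0882 -0.05    0.0807]
-0.05 1483 [ 0.0152 -0.05    0.015 ] [ 0.0873 -0.0401  0.0715]
-0.04 24 [ 0.0251 -0.0399  0.015 ] [ 0.0337 -0.0393  0.02  ]
```

View pics/m4.png

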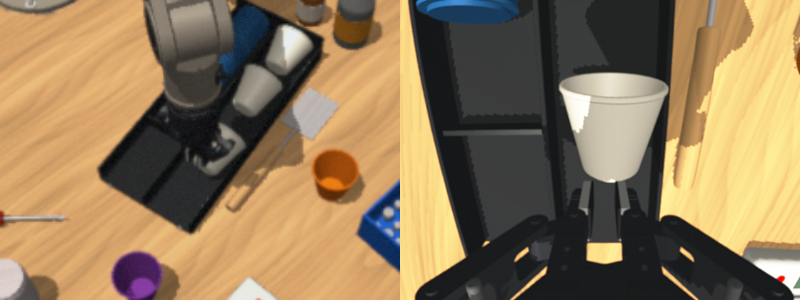

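Call:
{"name": "play_rows", "arguments": {"motion": [[[-0.05,0.01,-0.01],[0,0,0]],[[-0.11,0.01,0],[0,0,0]],[[-0.11,0.01,0.05],[0,0,0]],[[-0.11,0.01,0.07],[0,0,0]],[[-0.11,0.01,0.07],[0,0,0]]], "fingers": 12}}

```text
t: 4.8
eef_pos: [0.5903, -0.1282, 0.0308]
tool_rot: [-0.001, 0.619, 0.785, -0.003]
contact_force: [-0.1, 1.0, 0.6]
gripper_width: 0.14
```

```bash
python3 look.py 5; python3 -c "
from h import *
go(rk(.048,-.129,.032),rk(.045,-.0,.032))"
```

```text
now rack [ 0.0469 -0.1642  0.0308] world [ 0.5903 -0.1282  0.0308] F [-0.09  1.    0.59] t 4.8
[ 0.0852 -0.0082 -0.0732] [-0.001   0.0005 -0.001 ]
-0.16 95 [ 0.0369 -0.1564  0.0669] [ 0.059  -0.1513  0.0739]
-0.12 1067 [ 0.028  -0.1177  0.0376] [ 0.0718 -0.11    0.0555]
-0.11 2513 [ 0.0257 -0.11    0.0363] [ 0.074  -0.1     0.0597]
-0.1 3195 [ 0.0247 -0.1     0.0395] [ 0.0762 -0.09    0.0644]
-0.09 4062 [ 0.0228 -0.09    0.0419] [ 0.0784 -0.08    0.0687]
-0.08 5150 [ 0.0208 -0.08    0.0171] [ 0.0877 -0.07    0.0728]
-0.07 6519 [ 0.0191 -0.07    0.0162] [ 0.088 -0.06   0.077]
-0.06 4489 [ 0.0175 -0.06    0.0292] [ 0.0879 -0.05    0.0785]
-0.05 22 [ 0.0157 -0.05    0.0498] [ 0.0858 -0.0479  0.0589]
now rack [ 0.048  -0.1645  0.0322] world [ 0.5915 -0.1282  0.0322] F [0.19 0.9  0.16] t 4.9
[ 0.0888 -0.0005  0.    ] [-0.0006  0.0007 -0.001 ]
[ 0.4112 -0.01   -0.0013] [-0.0006  0.0007 -0.001 ]
```

View pics/m5.png

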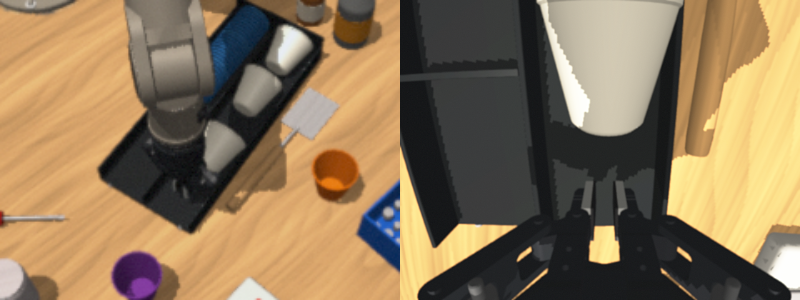

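Call:
{"name": "play_rows", "arguments": {"motion": [[[0.06,0.003,0],[0,0,-0.001]],[[0.09,0.003,0],[0,0,-0.001]],[[0.115,0.003,0],[0,0,-0.001]],[[0.14,0.003,0],[0,0,-0.001]],[[0.165,0.003,0],[0,0,-0.001]],[[0.19,0.003,0],[0,0,-0.001]],[[0.215,0.003,0],[0,0,-0.001]],[[0.215,0.003,0],[0,0,-0.001]]]}}

```text
t: 5.7
eef_pos: [0.5722, -0.0423, 0.0316]
tool_rot: [-0.0, 0.616, 0.788, -0.003]
contact_force: [-0.1, -0.5, 0.4]
gripper_width: 0.138
```

```bash
python3 look.py 6
```

```text
now rack [ 0.0499 -0.0764  0.0316] world [ 0.5722 -0.0423  0.0316] F [-0.08 -0.48  0.36] t 5.7
[-0.1341 -0.0154 -0.0705] [-0.0007  0.0005  0.0004]
-0.07 234 [ 0.0375 -0.0699  0.0393] [ 0.0656 -0.06    0.0716]
-0.06 1503 [ 0.0271 -0.06    0.038 ] [ 0.0727 -0.05    0.058 ]
-0.05 1938 [ 0.0241 -0.05    0.0405] [ 0.0743 -0.04    0.0623]
-0.04 2458 [ 0.0227 -0.04    0.0435] [ 0.0764 -0.03    0.0668]
-0.03 3145 [ 0.021  -0.03    0.0455] [ 0.0785 -0.02    0.0708]
-0.02 4021 [ 0.0191 -0.02    0.0215] [ 0.0878 -0.01    0.0753]
-0.01 5093 [ 0.0162 -0.01    0.0251] [ 0.0878 -0.      0.0808]
0.0 3278 [0.0139 0.     0.015 ] [0.0883 0.01   0.0804]
0.01 2084 [0.0152 0.01   0.0151] [0.0833 0.02   0.0556]
0.02 3835 [0.0181 0.02   0.0343] [0.0664 0.03   0.0609]
0.03 3323 [0.016  0.03   0.0367] [0.0682 0.04   0.0619]
0.04 27 [0.015  0.04   0.0389] [0.0686 0.0422 0.0474]
```

View pics/m6.png

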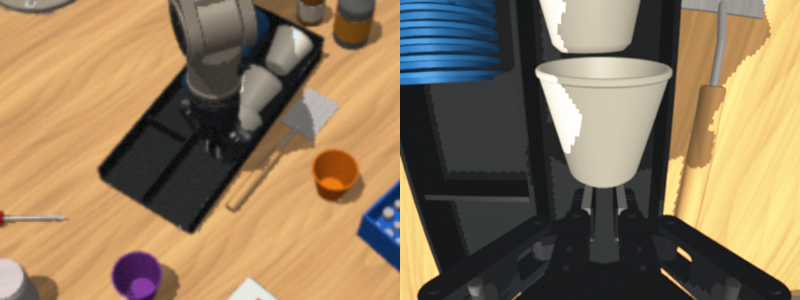

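Call:
{"name": "play_rows", "arguments": {"motion": [[[0.025,0,0],[0,0,0]],[[0.05,-0.002,0],[0,0,0]],[[0.075,-0.004,0],[0,0,0]],[[0.1,-0.006,0],[0,0,0]],[[0.125,-0.008,0],[0,0,0]],[[0.15,-0.008,0],[0,0,0]],[[0.175,-0.008,0],[0,0,0]],[[0.175,-0.008,0],[0,0,0]]]}}

```text
t: 6.6
eef_pos: [0.5523, 0.0252, 0.0313]
tool_rot: [-0.0, 0.615, 0.788, -0.003]
contact_force: [0.5, 0.3, -0.1]
gripper_width: 0.139
```

```bash
python3 look.py 7
```

```text
now rack [ 0.0466 -0.0061  0.0313] world [0.5523 0.0252 0.0313] F [ 0.47  0.34 -0.08] t 6.6
[-0.3099 -0.0079 -0.0706] [-0.0007  0.0005  0.0005]
0.0 230 [0.0314 0.0005 0.0386] [0.0588 0.01   0.0713]
0.01 1488 [0.0239 0.01   0.0385] [0.0694 0.02   0.058 ]
0.02 1933 [0.0209 0.02   0.0399] [0.0715 0.03   0.0626]
0.03 2472 [0.0191 0.03   0.0424] [0.0736 0.04   0.0669]
0.04 3138 [0.0177 0.04   0.0444] [0.0755 0.05   0.0707]
0.05 4009 [0.0157 0.05   0.0154] [0.0874 0.06   0.0749]
0.06 5089 [0.0137 0.06   0.0175] [0.0875 0.07   0.0806]
0.07 5584 [0.0019 0.07   0.0185] [0.0829 0.08   0.0806]
0.08 4810 [0.0123 0.08   0.0234] [0.081  0.09   0.0693]
0.09 5913 [0.0176 0.09   0.0432] [0.0779 0.1    0.0731]
0.1 2763 [0.0155 0.1    0.0437] [0.0796 0.1096 0.0742]
```

View pics/m7.png

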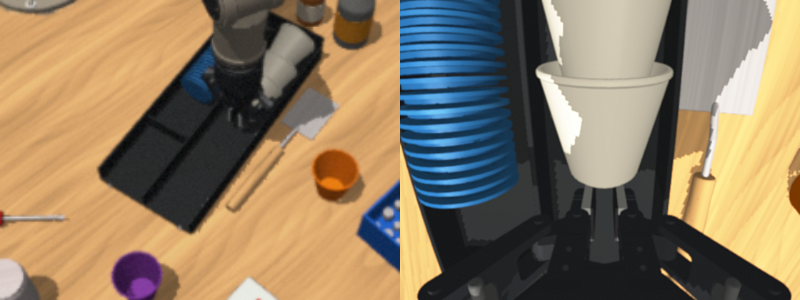

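Call:
{"name": "play_rows", "arguments": {"motion": [[[0.025,0,0],[0,0,0]],[[0.05,-0.002,0],[0,0,0]],[[0.075,-0.004,0],[0,0,0]],[[0.1,-0.006,0],[0,0,0]],[[0.125,-0.006,0],[0,0,0]],[[0.15,-0.006,0],[0,0,0]],[[0.175,-0.006,0],[0,0,0]],[[0.175,-0.006,0],[0,0,0]]]}}

```text
t: 7.5
eef_pos: [0.533, 0.0928, 0.0311]
tool_rot: [-0.0, 0.615, 0.788, -0.003]
contact_force: [0.7, 0.7, -0.5]
gripper_width: 0.14
```

```bash
python3 look.py 8
```

```text
now rack [0.0441 0.0641 0.0311] world [0.533  0.0928 0.0311] F [ 0.72  0.69 -0.54] t 7.5
[-0.4856 -0.0026 -0.0707] [-0.0007  0.0005  0.0006]
0.07 213 [0.0308 0.071  0.0397] [0.0889 0.08   0.0906]
0.08 1484 [0.0219 0.08   0.0373] [0.0674 0.09   0.0582]
0.09 1912 [0.0194 0.09   0.0397] [0.0693 0.1    0.0627]
0.1 2445 [0.0173 0.1    0.0433] [0.0713 0.11   0.0665]
0.11 3133 [0.0155 0.11   0.0454] [0.073  0.12   0.0707]
0.12 4010 [0.0133 0.12   0.0475] [0.0749 0.13   0.0753]
0.13 5096 [0.0017 0.13   0.0177] [0.0773 0.14   0.0803]
0.14 6362 [0.0017 0.14   0.0189] [0.0879 0.15   0.0805]
0.15 5626 [0.0015 0.15   0.0155] [0.0873 0.16   0.0824]
0.16 6188 [0.0017 0.16   0.025 ] [0.0806 0.17   0.0746]
0.17 2702 [0.014  0.17   0.0462] [0.0775 0.1796 0.0758]
```

View pics/m8.png

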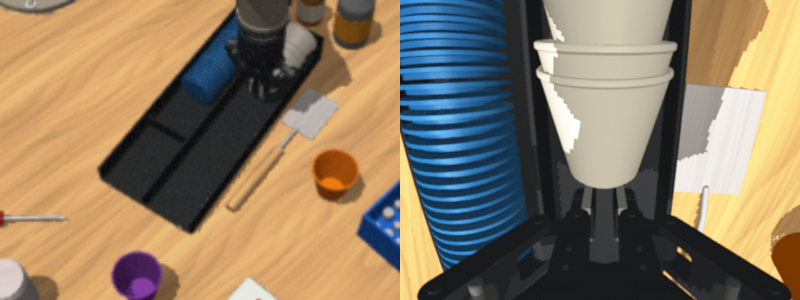

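Call:
{"name": "play_rows", "arguments": {"motion": [[[0.015,0,0],[0,0,0]],[[0.03,0,0],[0,0,0]],[[0.04,0,0],[0,0,0]],[[0.05,0,0],[0,0,0]],[[0.06,0,0],[0,0,0]],[[0.06,0,0],[0,0,0]]]}}

```text
t: 8.2
eef_pos: [0.5274, 0.1151, 0.031]
tool_rot: [0.0, 0.615, 0.788, -0.003]
contact_force: [-0.2, -0.3, 0.4]
gripper_width: 0.138
```

```bash
python3 look.py 9
```

```text
now rack [0.044  0.0871 0.031 ] world [0.5274 0.1151 0.031 ] F [-0.24 -0.28  0.45] t 8.2
[-0.543  -0.0019 -0.0703] [-0.0007  0.0006  0.0005]
0.09 121 [0.0325 0.0948 0.043 ] [0.0892 0.0999 0.0893]
0.1 1150 [0.0218 0.1    0.0386] [0.0664 0.11   0.072 ]
0.11 1799 [0.0207 0.11   0.0394] [0.0687 0.12   0.0613]
0.12 2273 [0.0176 0.12   0.0424] [0.0703 0.13   0.0651]
0.13 2910 [0.0157 0.13   0.0437] [0.0731 0.14   0.0697]
0.14 3710 [0.0142 0.14   0.0454] [0.0748 0.15   0.0741]
0.15 4739 [0.0017 0.15   0.0163] [0.0767 0.16   0.078 ]
0.16 6069 [0.0016 0.16   0.0173] [0.0877 0.17   0.0806]
0.17 6639 [0.0014 0.17   0.0158] [0.0876 0.18   0.0828]
0.18 7932 [0.0014 0.18   0.0197] [0.0796 0.19   0.0842]
0.19 1783 [0.0016 0.19   0.0164] [0.0871 0.1999 0.0842]
0.2 72 [0.0017 0.2004 0.0258] [0.0876 0.2042 0.0383]
```

View pics/m9.png

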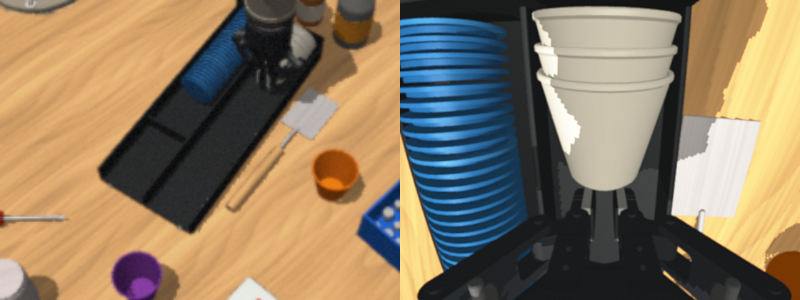

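Call:
{"name": "play_rows", "arguments": {"motion": [[[0.006,0,0],[0,0,0]],[[0.012,0,0],[0,0,0]],[[0.018,0,0],[0,0,0]],[[0.018,0,0],[0,0,0]]]}}

```text
t: 8.7
eef_pos: [0.527, 0.1185, 0.0315]
tool_rot: [0.002, 0.617, 0.787, -0.003]
contact_force: [2.0, -8.3, 1.9]
gripper_width: 0.14
```

```bash
python3 look.py 10
```

```text
now rack [0.0445 0.0905 0.0315] world [0.527  0.1185 0.0315] F [ 2.05 -8.26  1.91] t 8.7
[-0.5517 -0.0012 -0.0669] [-0.0004  0.0012 -0.    ]
0.09 18 [0.0363 0.0974 0.0673] [0.0817 0.0999 0.1003]
0.1 838 [0.023  0.1001 0.0378] [0.0891 0.11   0.0909]
0.11 1645 [0.0216 0.11   0.0398] [0.0686 0.12   0.0609]
0.12 2098 [0.019  0.12   0.0425] [0.0708 0.13   0.0643]
0.13 2679 [0.0159 0.13   0.0439] [0.0726 0.14   0.0686]
0.14 3402 [0.0149 0.14   0.0455] [0.0746 0.15   0.0731]
0.15 4355 [0.0135 0.15   0.0486] [0.0764 0.16   0.0772]
0.16 5731 [0.0016 0.16   0.0156] [0.0873 0.17   0.0807]
0.17 6447 [0.0017 0.1701 0.015 ] [0.0877 0.18   0.0823]
0.18 7490 [0.0015 0.18   0.0174] [0.0873 0.19   0.084 ]
0.19 2198 [0.0015 0.19   0.0154] [0.087  0.1999 0.0843]
0.2 88 [0.0015 0.2    0.0221] [0.0867 0.2043 0.0346]
```

View pics/w10.png

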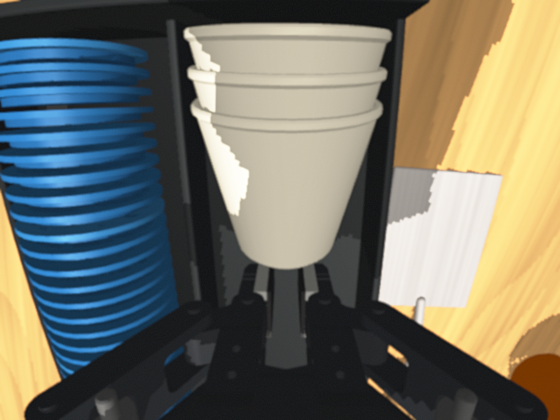

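Call:
{"name": "play_rows", "arguments": {"motion": [[[0.012,0,0],[0,0,0]],[[0.018,0,0],[0,0,0]],[[0.02,0,0],[0,0,0]],[[0.02,0,0],[0,0,0]]]}}

```text
t: 9.2
eef_pos: [0.5275, 0.1199, 0.0325]
tool_rot: [0.006, 0.619, 0.785, -0.004]
contact_force: [3.4, -16.2, 5.2]
gripper_width: 0.14
```

```bash
python3 look.py 11|head -4; python3 - <<'E'
from h import *
c=np.load('w.npy',allow_pickle=True).item();Q=(cloud(c)-C)@np.c_[RX,RY,[0,0,1]]
m=(abs(Q[...,0]-.045)<.006)
for v in range(15,275,3): 
    s=Q[v,280:292]; print(v,np.nanmedian(s,0)[1:].round(4),end=' ; ')
E
```

```text
now rack [0.0452 0.0917 0.0325] world [0.5275 0.1199 0.0325] F [  3.4  -16.18   5.15] t 9.2
[-5.552e-01  3.000e-04 -6.080e-02] [ 0.0001  0.0023 -0.0009]
0.1 704 [0.0243 0.1001 0.0409] [0.0892 0.11   0.1024]
0.11 1592 [0.0224 0.11   0.0403] [0.0693 0.12   0.0606]
15 [0.2037 0.0482] ; 18 [0.2039 0.0432] ; 21 [0.2038 0.039 ] ; 24 [0.2037 0.0348] ; 27 [0.2036 0.03  ] ; 30 [0.1918 0.0823] ; 33 [0.1911 0.0823] ; 36 [0.1903 0.0824] ; 39 [0.1896 0.0824] ; 42 [0.1892 0.0808] ; 45 [0.1884 0.0809] ; 48 [0.1877 0.0805] ; 51 [0.1869 0.0804] ; 54 [0.1862 0.0799] ; 57 [0.1855 0.0797] ; 60 [0.1848 0.0792] ; 63 [0.184 0.079] ; 66 [0.1832 0.0788] ; 69 [0.1825 0.0784] ; 72 [0.1817 0.0783] ; 75 [0.1809 0.0779] ; 78 [0.1799 0.0803] ; 81 [0.1791 0.0808] ; 84 [0.1783 0.0805] ; 87 [0.1776 0.0801] ; 90 [0.1768 0.0794] ; 93 [0.176 0.079] ; 96 [0.1751 0.0789] ; 99 [0.1743 0.078 ] ; 102 [0.1735 0.0779] ; 105 [0.1726 0.0775] ; 108 [0.1718 0.0777] ; 111 [0.1709 0.0769] ; 114 [0.1701 0.0766] ; 117 [0.1692 0.0764] ; 120 [0.1684 0.0788] ; 123 [0.1676 0.0792] ; 126 [0.1667 0.0791] ; 129 [0.1659 0.079 ] ; 132 [0.1649 
[... 339 characters left out ...]
80 [0.1485 0.0712] ; 183 [0.1473 0.0705] ; 186 [0.1461 0.07  ] ; 189 [0.145  0.0695] ; 192 [0.1437 0.069 ] ; 195 [0.1427 0.069 ] ; 198 [0.1413 0.068 ] ; 201 [0.1401 0.0677] ; 204 [0.1389 0.0676] ; 207 [0.1376 0.0668] ; 210 [0.1362 0.0662] ; 213 [0.135 0.066] ; 216 [0.1335 0.0651] ; 219 [0.1321 0.0647] ; 222 [0.1306 0.0638] ; 225 [0.1293 0.0636] ; 228 [0.1277 0.0627] ; 231 [0.1263 0.0624] ; 234 [0.1248 0.0618] ; 237 [0.1232 0.0611] ; 240 [0.1216 0.0603] ; 243 [0.1201 0.0599] ; 246 [0.1186 0.0594] ; 249 [0.1169 0.0587] ; 252 [0.1151 0.0579] ; 255 [0.1133 0.057 ] ; 258 [0.1117 0.0566] ; 261 [0.1098 0.0558] ; 264 [0.1081 0.0553] ; 267 [0.1062 0.0543] ; 270 [0.0778 0.0077] ; 273 [0.0756 0.0074] ;
```

Call:
{"name": "play_rows", "arguments": {"motion": [[[-0.02,0,0],[0,0,0]],[[-0.06,0,0],[0,0,0]],[[-0.12,0,-0.02],[0,0,0]],[[-0.16,0,-0.12],[0,0,0]],[[-0.2,0,-0.24],[0,0,0]],[[-0.28,0,-0.36],[0,0,0]],[[-0.35,0,-0.42],[0,0,0]],[[-0.35,0,-0.42],[0,0,0]]]}}

```text
t: 10.1
eef_pos: [0.5625, -0.0191, 0.2075]
tool_rot: [0.01, 0.622, 0.783, -0.001]
contact_force: [-0.3, -0.4, -0.3]
gripper_width: 0.141
```

```bash
python3 look.py 12; python3 - <<'E'
from h import *
c=cam('top'); save(c,'t12.png')
E
```

```text
now rack [ 0.046  -0.0516  0.2075] world [ 0.5625 -0.0191  0.2075] F [-0.26 -0.43 -0.32] t 10.1
[-0.1898 -0.0061  0.3718] [ 0.0015  0.0027 -0.002 ]
0.1 639 [0.0224 0.1016 0.0174] [0.0677 0.11   0.0566]
0.11 493 [0.0205 0.11   0.0341] [0.0702 0.1199 0.0579]
```

View pics/w12.png

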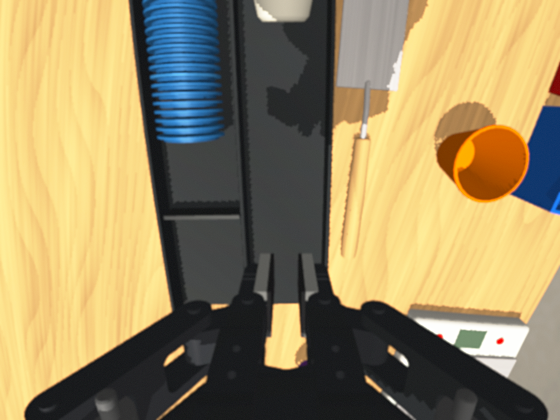

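View pics/s12.png

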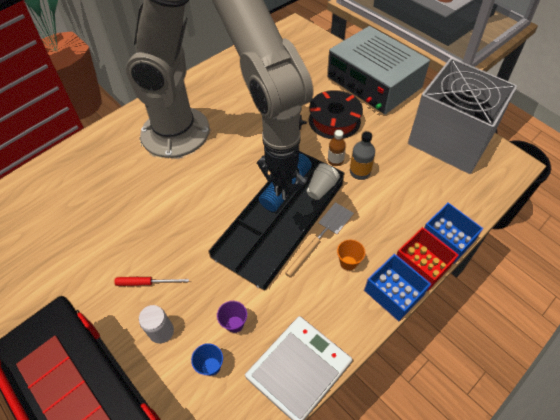

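```bash
python3 - <<'E'
from h import *
a=cv2.imread('pics/s12.png')[150:210,290:350];b=cv2.imread('pics/t12.png')[190:250,190:250]
cv2.imwrite('pics/m12.png',np.hstack([cv2.resize(a,(400,400),interpolation=2),cv2.resize(b,(400,400),interpolation=2)]))
E
```

```text
(no output)
```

View pics/m12.png

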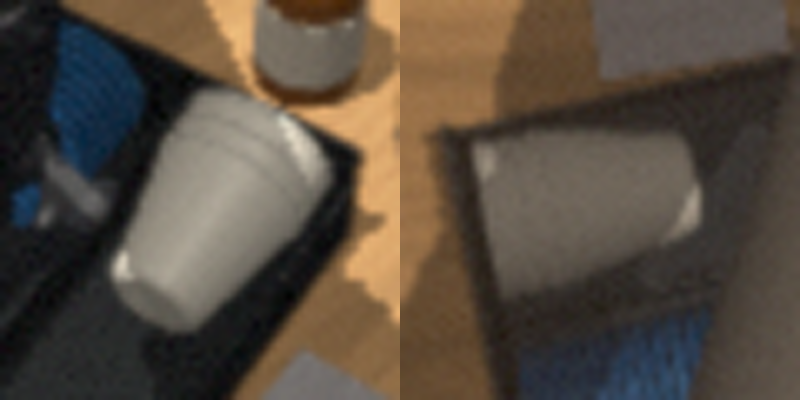

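The crops show the three cups as one stack against the end wall, with the scene view (left) showing the closely spaced rims. The gripper is clear, so I'm handing in.

```bash
python3 -c "
from h import *
print(bot.hand_in())"
```

```text
the job is handed in; nothing more can be done
None
```

The job is done and handed in at about 10 s on the robot's clock. I tipped the standing white cup onto its side, mouth towards the other two. I then pushed it along the lane until all three cups were nested and firm against the closed end.

- **Firm stop:** the stack held against the end wall with about 16 N on the tool. I then backed off and raised the gripper clear of everything.
- **Nesting:** while the stack was still being pushed, the wrist camera showed the three rims about 12 mm apart. The first cup's lower rim edge worked out to be at the wall, from its top edge and the usual tilt.
- **After letting go:** the last foot measured about 101–103 mm from the end wall, inside the 90–108 mm range. The scene and top pictures show one stack at the end wall.
- **Surroundings:** by eye in the last scene picture, the bottles, tools and other cups are where they were.

**Disagreements:** the scene and top cameras differed by about 6–8 mm across the rack, so I went by the closer wrist view. It put the lane middle about 2 mm from their average. After tipping, the cup lay about 6 mm off the lane's middle. It moved back towards the middle as it nested.

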